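# Kit the ball-burst tray and hold it ready over the tester's bed

### The job

Make the ball-burst kit ready: lay the spanner and the brush flat in their own compartments of the tray while it stands on the bench. Then lift the tray by its handle, keep the loose steel ball in its pocket, carry it over to the tensile tester and finish while still holding it there, still and level, centred over the rubber mat on the tester's bed and a few centimetres clear of it, so that the ball can be taken out. Leave everything else on the bench as it is.

Things in the scene. Friction and masses are not known exactly. Their poses are not given: they have to be found in the camera images.
- spanner_center (a point): Flat double open-ended steel spanner, 154 mm long, 110 g: shank 16 mm wide and 6 mm thick over the middle 90 mm, heads 8 mm thick, angled, up to 39 mm wide. At the start it lies flat on the rubber mat on the tester's bed. The point: middle of its length and width, 4 mm above what it lies on; x along the spanner, y across it, z up.
- brush_center (a point): Flat lint brush on the bench, 186 mm long, 60 g: light wooden handle 22 mm wide and 10 mm thick (from 93 mm behind the point to 27 mm ahead of it), then a steel ferrule 28 mm wide, 12 mm thick, and black bristles 28 mm wide. The point: middle of its length and width, on the handle, 6 mm above what it lies on; x along it to the bristles, y across, z up.
- tray_handle (a point): Middle of the handle of the loose grey metal tray (230 mm in x, 250 mm in y, about 0.4 kg, 0.65 kg loaded, balanced within 12 mm of the handle's middle), 51 mm above the tray's underside. The handle is a black bar on two posts, 106 mm long (tray's y), 14 mm thick (tray's x), from 40 to 62 mm above the underside. Axes: the tray's x, y and z (up).
- tray_spanner_bay (a point): Middle of the floor of the spanner's compartment (the shorter, wider one), 72 mm on the tray's -x side of the handle, tray's axes, 3 mm above the underside. 168 mm long (tray's y), 54 mm wide; bright ribs 8 mm high, left out over the middle 90 mm of its length, as the tray's 10 mm rim is over 86 mm, so that fingers reach the floor. Either way round.
- tray_brush_bay (a point): Middle of the floor of the brush's compartment (the longer, narrower one), 72 mm on the tray's +x side of the handle, tray's axes, 3 mm above the underside. 206 mm long (tray's y), 40 mm wide; ribs and rim as at the spanner's compartment. The brush may lie either way round.
- tray_pocket (a point): Middle of the floor of the ball's pocket, a round rim 30 mm in inner diameter and 3.5 mm high on the tray's floor, 90 mm on the tray's +y side of the handle's middle. (A larger round rim at the tray's other end is an empty place for another ball.)
- ball_center (a point): Centre of the loose polished steel ball, 25.4 mm in diameter, 67 g. It stands in its pocket at the start, free to roll 2 mm, its centre 12.7 mm above the tray's floor; it climbs out if the tray is tipped far (about 40 degrees) or jerked.
- mat_center (a point): Middle of the top of the black rubber mat (280 by 140 mm) at the front of the tensile tester's bed, 122 mm above the bench. The tester is fixed; its grey base, 420 mm wide, 120 mm high, begins 90 mm from the point on the -x side; x points into the machine, y along the mat, z up. A round clamp 125 mm across, 85 mm tall, stands on the bed 300 mm on the +x side, behind it the column.
- screwdriver: bystander: screwdriver, 190 mm long, lying on the bench (origin under its middle)
- clamp_ring: bystander: flat dark steel ring, 124 mm across, 10 mm thick, lying on the bench (origin under its centre)
- weight: bystander: steel knob weight, 48 mm across, 68 mm tall (origin under its centre)
- grip_block: bystander: steel jaw block 60 x 40 x 36 mm (origin under its centre)
- solvent_bottle: bystander: white bottle, 68 mm across, 170 mm tall (origin under its centre)
- pen_cup: bystander: steel cup, 80 mm across, 100 mm tall (origin under its centre)
Not all that is in view belongs to the job. Of the things that look like the part that bears brush_center, the largest one is meant. Of the things that look like the part that bears spanner_center, the largest one is meant.

How it is judged (in metres and radians):
On the way, in this order (a step that is already met when the one before it is completed fails the run):
1. the spanner and the brush lie flat in their own compartments, let go, with the tray still on the bench (x of spanner_center in the frame of tray_spanner_bay between -0.013 and 0.013 m and y of spanner_center in the frame of tray_spanner_bay between -0.016 and 0.016 m and z of spanner_center in the frame of tray_spanner_bay between 0 and 0.007 m and angle between the x axis of spanner_center and the y axis of tray_spanner_bay, either way round below 0.2 rad and angle between the z axis of spanner_center and the z axis of tray_spanner_bay, either way round below 0.045 rad and x of brush_center in the frame of tray_brush_bay between -0.011 and 0.011 m and y of brush_center in the frame of tray_brush_bay between -0.016 and 0.016 m and z of brush_center in the frame of tray_brush_bay between 0 and 0.009 m and angle between the x axis of brush_center and the y axis of tray_brush_bay, either way round below 0.2 rad and angle between the z axis of brush_center and the z axis of tray_brush_bay, either way round below 0.045 rad and contact force between the fingers and spanner below 0.2 N and contact force between the fingers and brush below 0.2 N and height (world z) of tray_handle below 0.056 m), for 0.2 s.
2. the tray is lifted by its handle, clear of the bench (height (world z) of tray_handle above 0.085 m and distance between the grasp point and tray_handle below 0.06 m and contact force between the fingers and tray above 2 N), for 0.1 s.
At the end, for the whole second after the job is handed in: Tray held still by its handle (gripped within 60 mm of its middle), level to 0.1 rad, handle within 60 mm of mat centre (plan), underside 12-110 mm above mat, clear of the tester; ball in pocket; tools flat in their own compartments (spanner 13, brush 11 mm across, 16 mm along, 0.2 rad) (x of spanner_center in the frame of tray_spanner_bay between -0.013 and 0.013 m and y of spanner_center in the frame of tray_spanner_bay between -0.016 and 0.016 m and z of spanner_center in the frame of tray_spanner_bay between 0 and 0.007 m and angle between the x axis of spanner_center and the y axis of tray_spanner_bay, either way round below 0.2 rad and angle between the z axis of spanner_center and the z axis of tray_spanner_bay, either way round below 0.045 rad and x of brush_center in the frame of tray_brush_bay between -0.011 and 0.011 m and y of brush_center in the frame of tray_brush_bay between -0.016 and 0.016 m and z of brush_center in the frame of tray_brush_bay between 0 and 0.009 m and angle between the x axis of brush_center and the y axis of tray_brush_bay, either way round below 0.2 rad and angle between the z axis of brush_center and the z axis of tray_brush_bay, either way round below 0.045 rad and horizontal distance between ball_center and tray_pocket below 0.007 m and z of ball_center in the frame of tray_pocket below 0.016 m and horizontal distance between tray_handle and mat_center below 0.06 m and z of tray_handle in the frame of mat_center between 0.063 and 0.161 m and angle between tray_handle's own z axis and vertical below 0.1 rad and distance between the grasp point and tray_handle below 0.06 m and contact force between the fingers and tray above 2 N and contact force between tray and tester below 0.3 N and linear speed of tray below 0.02 m/s and angular speed of tray below 0.15 rad/s); the arm keeps its last pose, push and grip.
It fails at once if the ball comes out of its pocket (distance between ball_center and tray_pocket above 0.024 m).
It fails at once if one of the other things on the bench is shoved aside by more than 20 mm (distance of any of screwdriver, clamp_ring, weight, grip_block, solvent_bottle, pen_cup from where it was at the start of the episode above 0.02 m).
It also fails if it takes over 67 s, if anything falls off the work surface, if the arm or the gripper's body presses on something with over 40 N, if the wrist force passes 120 N, or if a joint passes its speed limit or range.

### The arm

A 6-joint arm with a two-finger parallel gripper is mounted at the origin on the work surface. World frame = base frame: x ahead of the robot, y to its left, z up, the work surface at z = 0. Lengths are in m, angles in degrees, forces in N, time in s.
With the tool pointing down it reaches from about 0.4 to 0.825 m from the base axis. Payload 7 kg.
Tool frame: the origin (TCP) lies at the very end of the fingers, on their centre line; the grasp point (between the pads) lies 19 mm behind it; z points along the fingers, y is the line along which they close (so a half turn about z gives the same grasp; the last joint's range is limited). The gripper opens to 88 mm and grips with 3 to 60 N. Pads are 19 mm wide; open, the fingers measure 130 mm over their backs; the gripper's body (78 mm by 193 mm) begins 47 mm behind the grasp point.
Start: joints at [-56.603, 20.546, 0.682, 0, -70.136, -16.507], TCP at [0.196, -0.646, 0.227] pointing down, gripper open.
Joint ranges: [-176.03, 176.03], [-82.01, 121.73], [-58.28, 71.71], [-173.87, 95.51], [-174.79, -0.11], [-173.66, 173.66]. Speed limits (degrees/s): [136.94, 136.94, 172.46, 180, 180, 180].

### API

Orientations are given as [roll, pitch, yaw] about the fixed x, y, z axes, in that order (R = Rz(yaw) Ry(pitch) Rx(roll)).
In Python, from plant import get_state, imaging, r, finder gives the robot as it stands.
- The arm moves only by the shell command python3 -m handwheel 'ROWS' [FORCE]. ROWS is JSON, a list of rows, each a list of 5 numbers: the closure, from 0 (fully open) to 1 (shut), then the shift along the world's x, y, z in cm, then the turn about the world's z in degrees. A call has 1 to 8 rows; each row is the pose to reach, as a shift and turn from the pose commanded when the call began; what a row does not reach only later rows make up. A row lasts 1/8 s, in which the tool goes at most 62.5 mm and 10.7 degrees, less where a joint would pass 70% of its speed; a pose out of reach is approached as far as the arm can. A call with a gripper value outside its range is refused whole. The fingers move at their own pace and stop on an object; FORCE is the grip in N (left out, the last holds). Time passes only in rows, so rows that repeat a pose let the fingers close. It gives the time, the measured TCP pose, the force, the opening and the grip force at its end, in the units of the state.
- get_state(): the state, without advancing time (a new reading comes with each control period).
- imaging.capture(name): name is "scene" or "top"; returns (picture, depth): 480x640x3 uint8, red, green, blue; 480x640 float32, m along the optical axis (not along the pixel's ray), 0 where there is no reading.
- imaging.get_calibration(name): a dict with "fx", "fy", "cx", "cy" (pixels), "rvec" (rotation vector, rad) and "tvec" (3), from world to camera coordinates, as OpenCV has them. Camera axes: x right, y down, z forward; pixel columns grow to the right and rows downward; lengths in m; the calibration is good to about 2 mm. A picture is of the moment at which its call begins. get_calibration takes no time and is no camera call.
- r.close_job(): hands the job in; it is judged then, once.
Trained networks look in the newest picture that a camera, given by its name, has taken for a name from the list of things; names that differ only in an ending like _2 or _b are one class to them, and where a whole thing is asked for, a point or a joint stands for the part that bears it (a point fixed in the world has none). Each returns a list of dicts, best first, with "p" (0 to 1); they miss things now and then, are a little off and sometimes report something else, mostly with a low value. They report only what shows in the picture. A call takes as long as a camera call. They do not tell look-alikes from the thing itself.
- finder.cut_out(camera, query): "region" (480x640 bool, what is visible of it) and "pixel" ([column, row] in pixels, amid what is visible of it).
The state is a dict: "time_s": time; "joints": joint angles; "qd": joint speeds; "joint_torque": joint torques, N m; "tcp_pos": TCP position; "eef_rot": TCP orientation; "contact_force": force on the tool from outside, world axes, zero at the start; "moment": the same for the moment, N m; "gripper_width": finger opening in m; "gripper_force": force on a finger pad.
Only numpy, scipy, OpenCV 4.12 (cv2) and the standard library are available. Lean on these libraries where they do the work, as an engineer would, in place of code of your own. Each camera call takes 0.05 s, during which the arm holds its last target. There are 200 camera calls.

## Working session

There is one attempt and no reset: what is moved stays moved. The work goes in short steps, Python scripts to look and compute and a shell command to move; the robot and the scene stay as the last step left them, time stands still between calls to the robot, and variables do not carry over. Pictures are saved under pics/ and viewed, at most 10 in all, crops included, and the job is handed in when it is done.

```bash
mkdir -p pics; cat > h.py <<'E'
import numpy as np, cv2
from plant import get_state, imaging, r, finder
def world(cam,depth,mask=None):
    c=imaging.get_calibration(cam); R=cv2.Rodrigues(np.array(c["rvec"],float))[0]; t=np.array(c["tvec"],float).ravel()
    v,u=np.indices(depth.shape); d=depth
    P=np.stack([(u-c["cx"])/c["fx"]*d,(v-c["cy"])/c["fy"]*d,d],-1)
    W=(P-t)@R
    W[d<=0]=np.nan
    return W
def project(cam,p):
    c=imaging.get_calibration(cam); K=np.array([[c["fx"],0,c["cx"]],[0,c["fy"],c["cy"]],[0,0,1.]])
    return cv2.projectPoints(np.array(p,float).reshape(-1,1,3),np.array(c["rvec"],float),np.array(c["tvec"],float),K,None)[0].reshape(-1,2)
def rect(W,m):
    p=W[m]; p=p[~np.isnan(p[:,0])]
    (c,s,a)=cv2.minAreaRect(p[:,:2].astype(np.float32)*1000)
    if s[0]<s[1]: s=s[::-1]; a+=90
    return np.round(c,1),np.round(s,1),round((a+90)%180-90,1),np.round(np.nanmedian(p[:,2])*1000,1)
E
python3 - <<'E'
from h import *
for n in("scene","top"):
    im,d=imaging.capture(n); cv2.imwrite(f"pics/{n}0.png",im[:,:,::-1]); np.save(f"{n}0.npy",d)
    W=world(n,d)
    for q in("spanner_center","brush_center","tray_handle","mat_center","ball_center","screwdriver","clamp_ring","weight","grip_block","solvent_bottle","pen_cup"):
        for o in finder.cut_out(n,q)[:4]:
            m=o["region"]
            try: print(n,q,round(o["p"],2),np.round(o["pixel"]),m.sum(),*rect(W,m))
            except Exception as e: print(n,q,e)
print(get_state())
E
```

```text
scene spanner_center 0.89 [113. 324.] 748 [ 484.9 -404.9] [150.1  35. ] -17.8 129.7
scene spanner_center 0.54 [123. 242.] 109 [ 199.2 -331.9] [103.1  21.9] 21.4 6.0
scene brush_center 0.74 [400. 165.] 194 [323.8 419.7] [118.   24.2] 60.8 7.5
scene brush_center 0.63 [400. 250.] 266 [568.3 229.1] [123.1  19.4] -37.0 7.7
scene brush_center 0.56 [443. 216.] 592 [524.8 389.8] [183.6  44.3] 32.0 11.3
scene brush_center 0.19 [462. 281.] 395 [730.5 291.6] [104.7  24.6] -86.5 23.9
scene mat_center 0.8 [ 84. 378.] 35866 [ 442.9 -463.6] [542.4 324.9] -0.6 120.7
scene clamp_ring 0.81 [297. 423.] 3026 [ 778.1 -190.7] [123.2 122.6] 75.2 10.4
scene grip_block 0.55 [191. 270.] 543 [ 351.1 -227.3] [87.6 48. ] -18.0 33.6
scene solvent_bottle 0.81 [484. 173.] 1317 [483.2 594.6] [185.6  67.7] -57.3 93.1
scene pen_cup 0.87 [411. 349.] 1903 [796.2  86.4] [139.1  86.1] -59.5 61.9
top spanner_center 0.58 [517. 246.] 496 [ 481.8 -401.1] [149.   34.9] -19.1 129.1
top spanner_center 0.51 [474. 351.] 92 [ 201.5 -331.5] [82.2 14.3] 15.6 5.4
top spanner_center 0.5 [434. 227.] 135 [ 526.4 -235.7] [88.6 17.3] 31.5 
[... 1177 characters left out ...]
235.2] 83.5 3.8
{'time_s': 1.2, 'joints': array([-5.66032425e+01,  2.05475569e+01,  6.81734318e-01, -6.62176893e-05,
       -7.01359395e+01, -1.65082837e+01]), 'qd': array([0.05783554, 0.02945953, 0.00224721, 0.04611128, 0.04611077,
       0.01475393]), 'joint_torque': array([-2.36191854e-04, -5.82392406e+01,  2.93301523e+01,  7.00197682e+00,
        1.26599925e-02, -3.78126595e-05]), 'tcp_pos': array([ 0.19608487, -0.64586682,  0.22654581]), 'eef_rot': array([ 1.79998293e+02, -4.40971167e-04, -1.63111549e+02]), 'contact_force': array([ 0.11492202, -0.48726861,  0.21760581]), 'moment': array([ 0.01385156, -0.00156737, -0.0682286 ]), 'gripper_force': 0.0, 'gripper_width': 0.08739060057648997}
```

View pics/scene0.png

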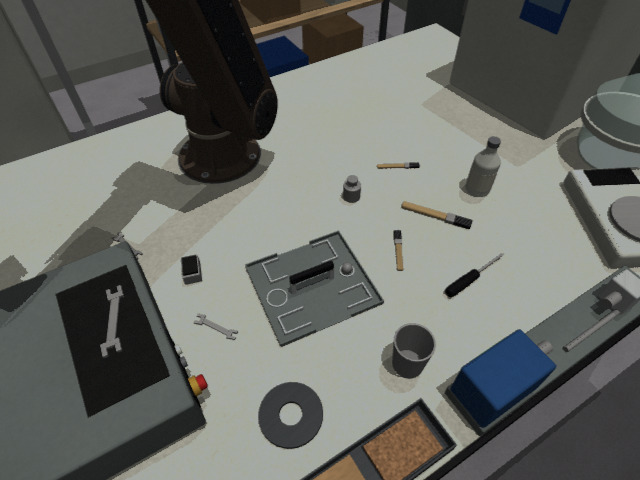

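View pics/top0.png

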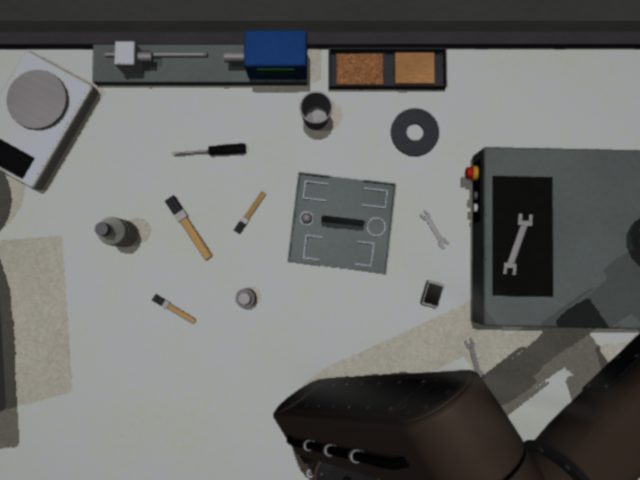

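The top view shows +x up and +y to the left. The tray is at about px (342,222), with the ball on its +y side. The big spanner lies on the mat at (518,245) and the big brush is at (188,228). The tray's lower compartment (-x) is the shorter one, which matches the spanner bay. Next I'll refine these positions.

```bash
cat > m.py <<'E'
from h import *
import sys
def plane(cam,m,z):
    c=imaging.get_calibration(cam); R=cv2.Rodrigues(np.array(c["rvec"],float))[0]; t=np.array(c["tvec"],float).ravel()
    v,u=np.nonzero(m); D=np.stack([(u-c["cx"])/c["fx"],(v-c["cy"])/c["fy"],np.ones(len(u))],-1)@R; o=-R.T@t
    return (o+D*((z-o[2])/D[:,2])[:,None])[:,:2]
def fit(P,half):
    (c,s,a)=cv2.minAreaRect((P*1000).astype(np.float32)); c=np.array(c)/1000
    if s[0]<s[1]: a+=90
    a=np.radians(a)
    for _ in range(5):   # refine axis on the middle part
        d=np.array([np.cos(a),np.sin(a)]); q=P-c; l=q@d; w=q@[-d[1],d[0]]
        c=c+d*(np.percentile(l,99.5)+np.percentile(l,.5))/2
        k=abs(l)<half; s=np.polyfit(l[k],w[k],1); a+=np.arctan(s[0]); c=c+np.array([-d[1],d[0]])*s[1]
    return np.round(c*1000,1),round((np.degrees(a)+90)%180-90,1),round(np.ptp(l)*1000)
def tray(cam,im,d):
    W=world(cam,d)
    near=(abs(W[...,0]-.543)<.17)&(abs(W[...,1])<.17)
    hz=near&(W[...,2]>.045)&(W[...,2]<.08)&(np.hypot(W[...,0]-.543,W[...,1])<.07)
    print(cam,"handle",*rect(W,hz))
E
python3 - <<'E'
from m import *
for n in("scene","top"):
    im,d=imaging.capture(n); W=world(n,d)
    for q,z,h,L in(("spanner_center",.128,.035,[.483,-.403]),("brush_center",.011,.05,[.527,.388])):
        for o in finder.cut_out(n,q):
            P=plane(n,o["region"],z)
            if np.hypot(*(np.median(P,0)-L))<.06: print(n,q,*fit(P,h))
    tray(n,im,d)
    g=im.max(2); m=(g<38)&(abs(W[...,2]-.122)<.012)&(abs(W[...,0]-.48)<.25)&(abs(W[...,1]+.44)<.13)
    k,l,s,_=cv2.connectedComponentsWithStats(m.astype(np.uint8)); i=1+s[1:,4].argmax(); print(n,"mat",s[i],*rect(W,l==i))
    for q in("tray_handle","ball_center"):
        for o in finder.cut_out(n,q): 
            P=plane(n,o["region"],.003 if q[0]=="t" else .016); c,s,a=cv2.minAreaRect((P*1000).astype(np.float32)); print(n,q,round(o["p"],2),np.round(c,1),np.round(s),round(a,1))
im,d=imaging.capture("top"); cv2.imwrite("pics/tray.png",cv2.resize(im[165:280,280:400],None,fx=5,fy=5,interpolation=cv2.INTER_CUBIC)[:,:,::-1])
E
```

```text
scene spanner_center [ 485.5 -404.6] -21.4 153
scene brush_center [530.2 380.1] 34.2 187
scene handle [544.   -4.1] [105.6  16.7] 84.4 60.2
scene mat [  56  265  114  152 9370] [ 503.  -418.8] [281.5 140. ] -1.1 122.5
scene tray_handle 0.87 [539.9  -0.6] [255. 238.] 83.6
scene ball_center 0.63 [552.8  86.8] [21. 29.] 56.7
scene ball_center 0.35 [ 780.3 -192.5] [120. 123.] 58.3
top spanner_center [ 479.2 -400.8] -19.6 139
top brush_center [527.  385.5] 33.3 185
top handle [542.5  -0.8] [103.9  14.5] 83.1 61.1
top mat [ 493  176   60  120 6396] [ 502.6 -417.8] [278.5 140.7] -0.8 122.0
top tray_handle 0.78 [543.5  -1.7] [252. 231.] 83.2
top ball_center 0.52 [553.3  88.5] [23. 21.] 45.0
```

View pics/tray.png

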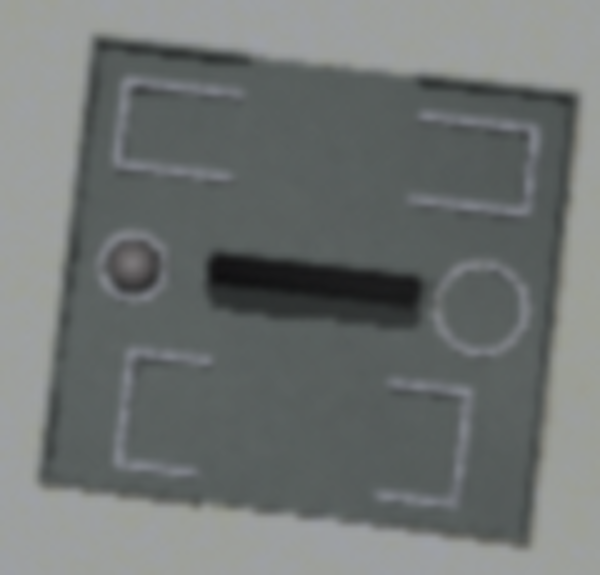

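The crop confirms it: the lower compartment (120–470 px) is the shorter, wider spanner bay, and the ball sits in its pocket at (133,263). One more spanner fit, using brightness on the mat.

```bash
python3 - <<'E'
from m import *
for n in("scene","top"):
    im,d=imaging.capture(n); W=world(n,d)
    m=(im.max(2)>75)&(abs(W[...,0]-.485)<.1)&(abs(W[...,1]+.403)<.06)
    k,l,s,_=cv2.connectedComponentsWithStats(m.astype(np.uint8)); i=1+s[1:,4].argmax()
    P=plane(n,l==i,.129); print(n,s[i],*fit(P,.035),P.mean(0),*rect(W,l==i))
E
```

```text
scene [100 285  23  71 645] [ 483.4 -404.1] -20.0 150 [ 0.4881516  -0.40607416] [ 483.8 -405.4] [148.6  35.8] -18.1 130.0
top [503 214  30  61 486] [ 482.6 -402.5] -20.4 151 [ 0.48429213 -0.40323736] [ 481.7 -404.8] [150.5  38.6] -17.2 129.1
```

```bash
python3 -m handwheel '[[0.3,4,3.4,0,-5],[0.3,9,7.6,0,-12],[0.3,14,11.8,0,-19],[0.3,19,16,0,-26],[0.3,24,20.2,0,-33],[0.3,28.7,24.2,-3,-37.2],[0.3,28.7,24.2,-5,-37.2],[0.3,28.7,24.2,-5,-37.2]]' 25
```

```text
time_s: 2.85
tcp_pos: [0.483, -0.4022, 0.1744]
eef_rot: [180.0, -0.2, 159.8]
contact_force: [1.0, -0.1, -0.1]
gripper_width: 0.0616
gripper_force: 0.0
```

```bash
python3 -m handwheel '[[0.3,0,-0.1,-3,0],[0.3,0,-0.1,-5,0],[0.3,0,-0.1,-5.1,0],[0.3,0,-0.1,-5.1,0]]' 25
```

```text
time_s: 3.35
tcp_pos: [0.4833, -0.4059, 0.1271]
eef_rot: [-180.0, 0.1, 159.7]
contact_force: [-0.3, -0.2, -0.7]
gripper_width: 0.0611
gripper_force: 0.0
```

```bash
python3 -m handwheel '[[0.3,0,0.2,-0.3,0],[0.3,0,0.2,-0.3,0],[1,0,0.2,-0.3,0],[1,0,0.2,-0.3,0],[1,0,0.2,-0.3,0],[1,0,0.2,-0.3,0],[1,0,0.2,-0.3,0]]' 25; python3 -m handwheel '[[1,0,0,1,0],[1,0,0,4,0],[1,0,0,7,0],[1,0,0,7,0]]'
```

```text
time_s: 4.22
tcp_pos: [0.4831, -0.4029, 0.1225]
eef_rot: [-180.0, -0.0, 159.7]
contact_force: [-0.5, 0.5, 0.2]
gripper_width: 0.0168
gripper_force: 0.1
time_s: 4.72
tcp_pos: [0.4845, -0.4037, 0.1961]
eef_rot: [-179.9, 0.3, 159.7]
contact_force: [1.4, -1.1, -1.8]
gripper_width: 0.0159
gripper_force: 25.0
```

```bash
python3 -m handwheel '[[1,0,2,0,5],[1,0,6,0,14],[1,-0.1,11,0,24],[1,-0.3,16,0,34],[1,-0.4,21,0,44],[1,-0.6,26,0,54],[1,-0.7,31,0,64],[1,-0.9,36,0,74]]'; python3 -m handwheel '[[1,-0.2,3,-2,10],[1,-0.3,5,-5,20],[1,-0.3,5,-9,29.6],[1,-0.3,5,-11,29.6],[1,-0.3,5,-11,29.6]]'
```

```text
time_s: 5.72
tcp_pos: [0.4736, -0.0413, 0.1925]
eef_rot: [180.0, 0.0, -126.0]
contact_force: [0.4, -0.2, -0.6]
gripper_width: 0.0153
gripper_force: 25.0
time_s: 6.35
tcp_pos: [0.4697, 0.0067, 0.0812]
eef_rot: [179.8, -0.1, -96.7]
contact_force: [0.1, 0.5, -0.5]
gripper_width: 0.0153
gripper_force: 25.0
```

```bash
python3 - <<'E'
from m import *
print(get_state()["tcp_pos"])
for n in("scene","top"):
    im,d=imaging.capture(n); W=world(n,d)
    for o in finder.cut_out(n,"spanner_center"):
        print(n,round(o["p"],2),o["pixel"],*rect(W,o["region"]),*fit(plane(n,o["region"],.087),.07))
    cv2.imwrite(f"pics/g{n}.png",im[:,:,::-1])
a=cv2.imread("pics/gscene.png")[200:360,220:420]; b=cv2.imread("pics/gtop.png")[150:310,250:450]
cv2.imwrite("pics/g.png",cv2.resize(np.hstack([a,b]),None,fx=2,fy=2,interpolation=cv2.INTER_CUBIC))
E
```

```text
[0.46972597 0.00671049 0.08118225]
scene 0.87 [211.0, 327.0] [ 526.9 -238. ] [99.7 23.6] 32.8 5.6 [ 575.9 -244.2] 29.7 90
scene 0.78 [279.3, 245.8] [441.6 -35.9] [79.3 59.8] 2.1 88.9 [465.8 -35.2] 87.4 59
top 0.62 [434.2, 227.8] [ 524.6 -236. ] [102.9  26.3] 33.9 5.1 [ 518.  -219.6] 30.9 98
top 0.5 [475.8, 363.2] [ 198.6 -331.6] [102.6  24.2] 17.2 4.8 [ 211.1 -309.7] 14.6 98
top 0.23 [225.5, 149.7] [726.1 335.7] [185.7  25.8] -87.0 22.1 [710.  320.6] -85.4 178
```

View pics/g.png

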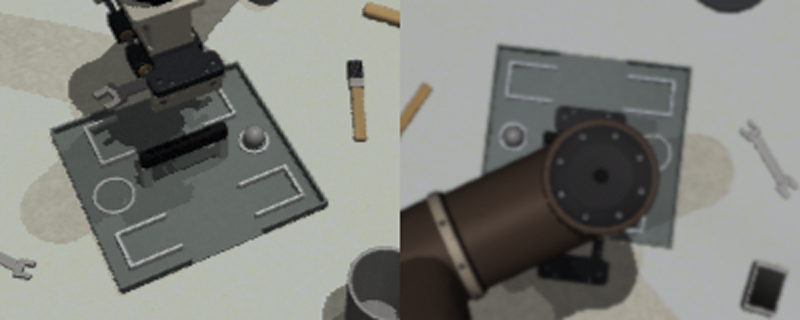

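The scene crop shows the spanner gripped level and lined up with the lower compartment, with one head visible at (107,97). The gripper body is clear of the handle, so I'm lowering it.

```bash
python3 -m handwheel '[[1,0.2,0,-3,0],[1,0.2,0,-5,0],[1,0.2,0,-6.5,0],[1,0.2,0,-7.2,0],[1,0.2,0,-7.6,0],[1,0.2,0,-7.6,0],[1,0.2,0,-7.6,0]]'
```

```text
time_s: 7.42
tcp_pos: [0.4735, 0.0073, 0.0071]
eef_rot: [-180.0, 0.0, -96.7]
contact_force: [-0.2, 0.9, -0.7]
gripper_width: 0.0158
gripper_force: 25.0
```

```bash
python3 -m handwheel '[[1,-0.1,0,-0.3,0],[1,-0.1,0,-0.3,0],[1,-0.1,0,-0.3,0]]';
```

```text
time_s: 7.8
tcp_pos: [0.472, 0.0071, 0.0036]
eef_rot: [180.0, -0.0, -96.7]
contact_force: [-0.5, 0.4, -1.1]
gripper_width: 0.0155
gripper_force: 25.0
```

```bash
python3 -m handwheel '[[0.6,0,0,0,0],[0.6,0,0,0,0],[0.6,0,0,0,0],[0.6,0,0,2,0],[0.6,0,0,6,0],[0.5,0,2,11,-5],[0.5,0.5,7,12,-13],[0.3,1.5,13,12,-23]]'
```

```text
time_s: 8.8
tcp_pos: [0.4877, 0.1384, 0.1255]
eef_rot: [-179.9, 0.2, -120.1]
contact_force: [2.2, -0.2, -0.2]
gripper_width: 0.0494
gripper_force: 0.0
```

```bash
python3 - <<'E'
from m import *
for n in("scene","top"):
    im,d=imaging.capture(n); W=world(n,d)
    for q,z,h in(("spanner_center",.010,.035),("brush_center",.011,.05)):
      for o in finder.cut_out(n,q):
        print(n,q,round(o["p"],2),o["pixel"],*rect(W,o["region"]),*fit(plane(n,o["region"],z),h))
    cv2.imwrite(f"pics/h{n}.png",im[:,:,::-1])
a=cv2.imread("pics/hscene.png")[180:330,220:480]; b=cv2.imread("pics/htop.png")[150:300,150:410]
cv2.imwrite("pics/h.png",cv2.resize(np.vstack([a,b]),None,fx=2,fy=2,interpolation=cv2.INTER_CUBIC))
E
```

```text
scene spanner_center 0.8 [302.8, 257.7] [471.1   9.5] [150.7  43. ] 85.0 10.5 [473.    9.1] 82.8 152
scene spanner_center 0.6 [441.6, 212.3] [523.5 388.2] [189.   42.4] 32.6 11.0 [528.9 382.2] 33.5 187
scene spanner_center 0.59 [212.1, 326.4] [ 525.1 -237.6] [103.   28.5] 33.2 5.3 [ 529. -240.] 31.6 104
scene spanner_center 0.33 [343.1, 263.8] [556.6  83. ] [21.6 18.3] 80.4 24.7 [550.   87.8] -36.4 27
scene brush_center 0.74 [481.7, 167.4] [460.3 637.4] [287.7  67.1] -59.1 93.1 [458.3 631.7] -55.8 280
scene brush_center 0.68 [401.3, 163.9] [323.9 417. ] [119.4  27.1] 61.5 7.8 [327.3 414. ] 60.2 119
scene brush_center 0.59 [446.3, 216.8] [524.6 390.3] [184.9  44.7] 32.6 11.3 [530.4 382.1] 35.1 185
scene brush_center 0.53 [402.0, 248.7] [569.8 228.9] [121.7  18.8] -33.5 7.7 [572.8 225.9] -33.8 122
scene brush_center 0.21 [461.3, 277.8] [724.4 335. ] [190.4  26. ] -83.3 22.4 [725. 333.] -85.3 193
top spanner_center 0.87 [335.9, 249.8] [472.1  11.9] [143.1  33.2] 86.4 10.2 [471.4  12.2] 83.0 144
top spanner_center 0.76 [476.7, 360.4] [ 197.3 -334.2] [101.8  24.3] 14.0 4.7 [ 198. -331.] 14.9 102
top spanner_center 0.6 [434.0, 227.6] [ 524.  -236.2] [99.8 24.2] 33.3 4.7 [ 523.9 -235.4] 31.7 100
top brush_center 0.75 [186.2, 217.2] [540.8 395.9] [152.   27.8] 33.6 11.3 [541.1 395.4] 33.8 152
top brush_center 0.21 [115.1, 228.3] [525.1 561.3] [104.8  68.7] 42.7 113.1 [517.3 570.6] 78.5 112
```

View pics/h.png

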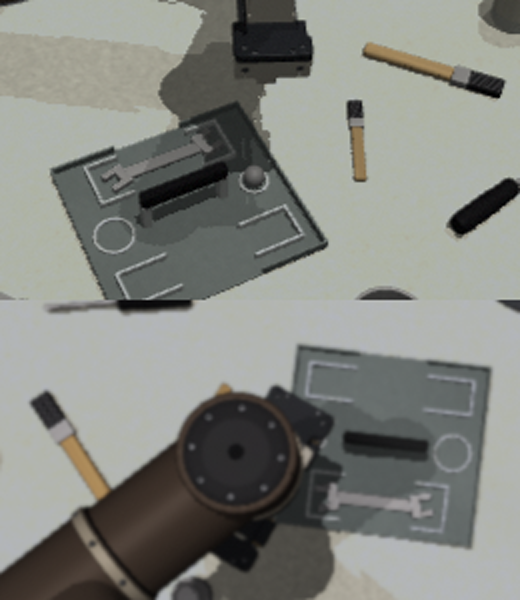

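The spanner lies flat in its bay at (471–473, 9–12 mm) and 83°. The brush is clear in view, so I'm going for it now.

```bash
python3 -m handwheel '[[0.4,1,5,0,-5],[0.4,2,10,0,-12],[0.4,3,15,0,-18],[0.4,3.5,20,0,-24],[0.4,4,24.6,-2,-26],[0.4,4,24.6,-7,-26],[0.4,4,24.6,-7,-26]]' 20
```

```text
time_s: 9.98
tcp_pos: [0.525, 0.3798, 0.0495]
eef_rot: [-179.9, -0.5, -145.8]
contact_force: [-0.1, -0.6, 0.1]
gripper_width: 0.0529
gripper_force: 0.0
```

```bash
python3 -m handwheel '[[0.4,0.1,0.2,-3,0],[0.4,0.1,0.2,-4.3,0],[0.4,0.1,0.2,-4.7,0],[0.4,0.1,0.2,-4.7,0]]' 20
```

```text
time_s: 10.48
tcp_pos: [0.5286, 0.3851, 0.0076]
eef_rot: [180.0, 0.1, -145.7]
contact_force: [-0.1, -0.1, -0.4]
gripper_width: 0.0528
gripper_force: 0.0
```

```bash
python3 -m handwheel '[[0.4,0,-0.1,-0.3,0],[1,0,-0.1,-0.3,0],[1,0,-0.1,-0.3,0],[1,0,-0.1,-0.3,0],[1,0,-0.1,-0.3,0]]' 20;  python3 -m handwheel '[[1,0,0,1,0],[1,0,0,5,0],[1,0,-2,9,0],[1,0.5,-7,11,6],[1,1,-12,11,14],[1,2,-17,11,22],[1,3.5,-22.5,11,30],[1,5,-28,11,39]]'
```

```text
time_s: 11.1
tcp_pos: [0.5281, 0.3842, 0.0036]
eef_rot: [-180.0, 0.0, -145.7]
contact_force: [-0.1, 0.6, 1.1]
gripper_width: 0.0213
gripper_force: 20.0
time_s: 12.1
tcp_pos: [0.5785, 0.1026, 0.1146]
eef_rot: [-179.9, 0.0, -106.4]
contact_force: [0.9, 0.8, 0.1]
gripper_width: 0.0217
gripper_force: 20.0
```

```bash
python3 -m handwheel '[[1,1.5,-5,0,5],[1,3.6,-11.4,0,9.7],[1,3.6,-11.4,-3,9.7],[1,3.6,-11.4,-6.5,9.7],[1,3.6,-11.4,-6.5,9.7],[1,3.6,-11.4,-6.5,9.7]]'; python3 - <<'E'
from m import *
n="scene"
im,d=imaging.capture(n); W=world(n,d); print(get_state()["tcp_pos"])
for o in finder.cut_out(n,"brush_center"):
    print(n,round(o["p"],2),o["pixel"],*rect(W,o["region"]),*fit(plane(n,o["region"],.055),.09))
cv2.imwrite("pics/i.png",cv2.resize(im[180:330,230:430],None,fx=3,fy=3)[:,:,::-1])
E
```

```text
time_s: 12.85
tcp_pos: [0.615, -0.0096, 0.0501]
eef_rot: [-179.9, 0.0, -97.0]
contact_force: [-0.6, 0.7, -0.7]
gripper_width: 0.0213
gripper_force: 20.0
[ 0.61524744 -0.0093734   0.05040543]
scene 0.77 [399.4, 249.5] [568.9 228.6] [125.1  18.3] -34.6 7.7 [596.  200.7] -34.3 119
scene 0.66 [400.4, 163.9] [318.6 419.7] [118.9  29.8] 58.8 7.9 [363.5 379.2] 61.1 113
scene 0.65 [312.4, 301.2] [629.3 -13.6] [184.8  89.4] 72.0 57.3 [615.3  -8.4] 83.4 187
```

View pics/i.png

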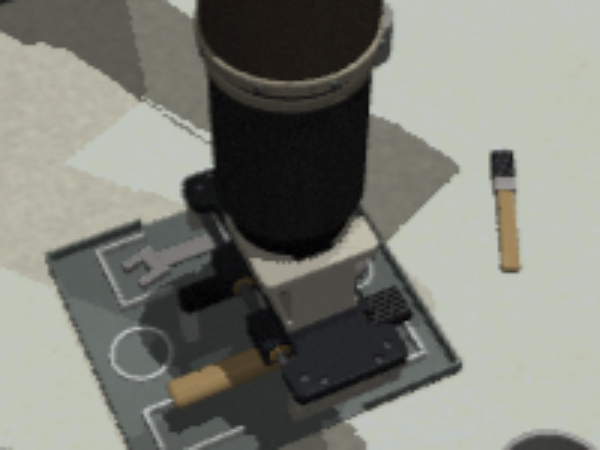

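The picture shows the brush held level over its bay, with the handle end at (170,390) and the bristles at (390,300). The fit gives (615,-8) at 83.4°, which is on target. I'm lowering it.

```bash
python3 -m handwheel '[[1,0,0,-2,0],[1,0,0,-3.5,0],[1,0,0,-4.2,0],[1,0,0,-4.2,0],[1,0,0,-4.2,0]]'
```

```text
time_s: 13.58
tcp_pos: [0.6144, -0.0097, 0.0069]
eef_rot: [-180.0, 0.0, -97.0]
contact_force: [0.2, 0.0, -0.9]
gripper_width: 0.0217
gripper_force: 20.0
```

```bash
python3 -m handwheel '[[0.6,0,0,0,0],[0.6,0,0,0,0],[0.6,0,0,0,0],[0.6,0,0,2,0],[0.6,0,0,6,0],[0.5,0,0,12,0],[0.5,0,0,15,0],[0.5,0,6,18,0]]'; python3 -m handwheel '[[0.5,-3,12,0,0],[0.5,-5,18,0,0],[0.5,-5,18,0,0]]'; python3 - <<'E'
from m import *
for n in("scene","top"):
    im,d=imaging.capture(n); W=world(n,d)
    for q,z,h in(("spanner_center",.010,.035),("brush_center",.014,.05)):
      for o in finder.cut_out(n,q)[:4]:
        c=fit(plane(n,o["region"],z),h)
        if abs(c[0][1])<60: print(n,q,round(o["p"],2),*rect(W,o["region"]),*c)
    tray(n,im,d)
    cv2.imwrite(f"pics/j{n}.png",im[:,:,::-1])
a=cv2.imread("pics/jscene.png")[200:350,200:460]; b=cv2.imread("pics/jtop.png")[150:300,220:480]
cv2.imwrite("pics/j.png",cv2.resize(np.vstack([a,b]),None,fx=2,fy=2,interpolation=cv2.INTER_CUBIC))
E
```

```text
time_s: 14.58
tcp_pos: [0.6142, 0.0442, 0.1863]
eef_rot: [-179.9, 0.0, -97.3]
contact_force: [1.1, -0.4, -0.5]
gripper_width: 0.0438
gripper_force: 0.0
time_s: 14.95
tcp_pos: [0.5634, 0.2278, 0.1848]
eef_rot: [-180.0, 0.0, -97.0]
contact_force: [1.1, 0.6, 0.6]
gripper_width: 0.0442
gripper_force: 0.0
scene spanner_center 0.82 [473.9   8.5] [143.6  43. ] 89.3 10.7 [472.1   9. ] 83.6 145
scene brush_center 0.95 [612.7  -8.3] [186.2  32.7] 80.8 14.1 [617.1  -9.6] 82.8 187
scene handle [544.6  -4.1] [105.7  16.2] 83.0 60.2
top spanner_center 0.69 [472.3  13. ] [146.   33.8] 86.5 10.3 [471.1  12.6] 83.0 147
top spanner_center 0.28 [542.8  -2.6] [255.3 235. ] 83.4 4.0 [538.6  -0.9] 84.7 255
top brush_center 0.72 [612.8  -5.6] [185.8  30.1] 83.3 13.7 [612.7  -5.4] 82.9 185
top handle [542.9  -0.9] [104.   14.8] 83.1 61.3
```

View pics/j.png

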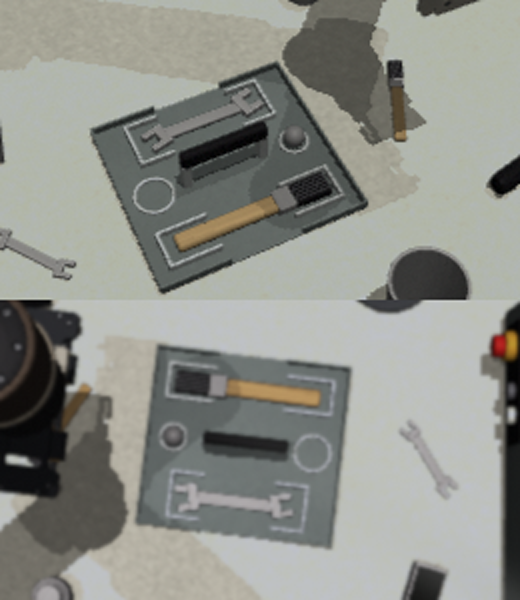

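Both tools lie flat in their compartments, the ball is in its pocket and the tray hasn't moved. Next I'll grasp the handle.

```bash
python3 -m handwheel '[[0.5,-1,-5,0,0],[0.5,-1.5,-11,0,0],[0.5,-2,-17,0,0],[0.5,-2,-22.9,0,0],[0.5,-2,-22.9,-4,0],[0.5,-2,-22.9,-8,0],[0.5,-2,-22.9,-8,0.3],[0.5,-2,-22.9,-8,0.3]]' 55
```

```text
time_s: 16.25
tcp_pos: [0.545, -0.0036, 0.1059]
eef_rot: [-179.9, -0.0, -96.7]
contact_force: [0.5, -0.6, 0.4]
gripper_width: 0.0438
gripper_force: 0.0
```

```bash
python3 -m handwheel '[[0.5,-0.1,0.2,-3,0],[0.5,-0.1,0.2,-6,0],[0.5,-0.1,0.2,-7.5,0],[0.5,-0.1,0.2,-7.5,0],[0.5,-0.1,0.2,-7.5,0]]' 55;python3 -m handwheel '[[0.7,0,0,0,0],[0.8,0,0,0,0],[1,0,0,0,0],[1,0,0,0,0],[1,0,0,0,0],[1,0,0,0,0]]' 55
```

```text
time_s: 16.88
tcp_pos: [0.5442, -0.0007, 0.0309]
eef_rot: [-179.9, 0.0, -96.7]
contact_force: [-0.4, 0.9, 0.8]
gripper_width: 0.0443
gripper_force: 0.0
time_s: 17.62
tcp_pos: [0.5435, -0.0009, 0.0298]
eef_rot: [-180.0, 0.0, -96.7]
contact_force: [0.1, 0.1, 3.4]
gripper_width: 0.0138
gripper_force: 55.0
```

```bash
python3 -m handwheel '[[1,0,0,0.3,0],[1,0,0,0.8,0],[1,0,0,1.6,0],[1,0,0,2.6,0],[1,0,0,3.6,0],[1,0,0,4.4,0],[1,0,0,4.9,0],[1,0,0,5.1,0]]'; python3 -m handwheel '[[1,0,0,0.3,0],[1,0,0,1,0],[1,0,0,2.2,0],[1,0,0,3.6,0],[1,0,0,5,0],[1,0,0,6,0],[1,0,0,6.6,0],[1,0,0,6.8,0]]'; python3 -m handwheel '[[1,0,0,0.3,0],[1,0,0,1,0],[1,0,0,2.2,0],[1,0,0,3.6,0],[1,0,0,5,0],[1,0,0,6,0],[1,0,0,6.6,0],[1,0,0,6.8,0]]'
```

```text
time_s: 18.62
tcp_pos: [0.5431, -0.0009, 0.0809]
eef_rot: [-180.0, 0.0, -96.7]
contact_force: [0.2, -0.0, -5.9]
gripper_width: 0.0135
gripper_force: 55.0
time_s: 19.62
tcp_pos: [0.5431, -0.0009, 0.1488]
eef_rot: [-180.0, 0.0, -96.7]
contact_force: [0.9, 0.6, -6.8]
gripper_width: 0.0135
gripper_force: 55.0
time_s: 20.62
tcp_pos: [0.5431, -0.0009, 0.2168]
eef_rot: [-180.0, 0.0, -96.7]
contact_force: [-0.1, 0.3, -7.0]
gripper_width: 0.0134
gripper_force: 55.0
```

```bash
python3 - <<'E'
from m import *
im,d=imaging.capture("scene"); cv2.imwrite("pics/k.png",cv2.resize(im[120:360,160:480],(640,480))[:,:,::-1]); s=get_state(); print(s["tcp_pos"],s["moment"])
E
```

```text
[ 0.543088   -0.00095387  0.21676235] [-0.0223981   0.0683396   0.00121335]
```

View pics/k.png

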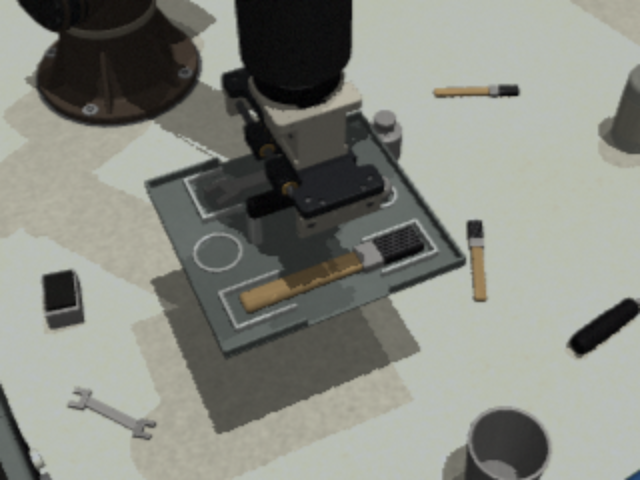

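The tray hangs level with the brush and spanner in place. Carrying it over gently.

```bash
python3 -m handwheel '[[1,0,-0.2,0,0],[1,0,-0.7,0,0],[1,-0.1,-1.5,0,0],[1,-0.2,-2.6,0,0],[1,-0.4,-4,0,0],[1,-0.5,-5.7,0,0],[1,-0.7,-7.6,0,0],[1,-0.9,-9.6,0,0]]'; python3 -m handwheel '[[1,-0.2,-2.1,0,0],[1,-0.4,-4.2,0,0],[1,-0.6,-6.3,0,0],[1,-0.8,-8.4,0,0],[1,-1,-10.5,0,0],[1,-1.2,-12.6,0,0],[1,-1.4,-14.7,0,0],[1,-1.6,-16.8,0,0]]'; python3 -m handwheel '[[1,-0.2,-2.1,0,0],[1,-0.4,-4.1,0,0],[1,-0.6,-6,0,0],[1,-0.8,-7.9,0,0],[1,-1,-9.6,0,0],[1,-1.1,-11.1,0,0],[1,-1.2,-12.3,0,0],[1,-1.3,-13.3,0,0]]'; python3 -m handwheel '[[1,-0.1,-0.8,0,0],[1,-0.2,-1.4,0,0],[1,-0.2,-1.8,-0.2,0],[1,-0.2,-2,-0.5,0],[1,-0.2,-2,-0.8,0],[1,-0.2,-2,-1,0],[1,-0.2,-2,-1,0],[1,-0.2,-2,-1,0]]'
python3 - <<'E'
from m import *
s=get_state(); print(s["tcp_pos"],s["contact_force"],s["gripper_force"])
for n in("scene","top"):
    im,d=imaging.capture(n); W=world(n,d); cv2.imwrite(f"pics/l{n}.png",im[:,:,::-1])
    for o in finder.cut_out(n,"tray_handle")[:2]:
        P=W[o["region"]]; P=P[~np.isnan(P[:,0])]; P=P[(P[:,2]>.16)&(P[:,2]<.2)]
        if len(P)<100: continue
        A=np.c_[P[:,:2],np.ones(len(P))]; f=np.linalg.lstsq(A,P[:,2],rcond=None)[0]; print(n,o["p"],f[:2],np.median(P[:,2]),P[:,:2].min(0),P[:,:2].max(0))
a=cv2.imread("pics/lscene.png")[200:480,0:400]; cv2.imwrite("pics/l.png",cv2.resize(a,(800,560)))
E
```

```text
time_s: 21.68
tcp_pos: [0.5338, -0.0985, 0.2165]
eef_rot: [-180.0, -0.0, -96.7]
contact_force: [-0.6, 0.2, -6.6]
gripper_width: 0.0133
gripper_force: 55.0
time_s: 22.68
tcp_pos: [0.5175, -0.2666, 0.2164]
eef_rot: [180.0, -0.0, -96.7]
contact_force: [0.2, 0.8, -7.8]
gripper_width: 0.0136
gripper_force: 55.0
time_s: 23.68
tcp_pos: [0.5051, -0.3986, 0.2164]
eef_rot: [180.0, 0.0, -96.7]
contact_force: [-0.6, 0.5, -6.1]
gripper_width: 0.0135
gripper_force: 55.0
time_s: 24.68
tcp_pos: [0.5032, -0.4179, 0.2066]
eef_rot: [-180.0, -0.0, -96.7]
contact_force: [0.4, 0.6, -7.3]
gripper_width: 0.0135
gripper_force: 55.0
[ 0.50318276 -0.41787849  0.2066429 ] [ 0.35564919  0.60300591 -7.28638748] 54.99839186668396
scene 0.58 [ 0.00069567 -0.00200779] 0.18084342974721435 [ 0.37273422 -0.55846493] [ 0.63161162 -0.28330983]
top 0.72 [-0.02105817 -0.0254247 ] 0.180488808019716 [ 0.37319471 -0.53941665] [ 0.46634749 -0.40746278]
```

View pics/l.png

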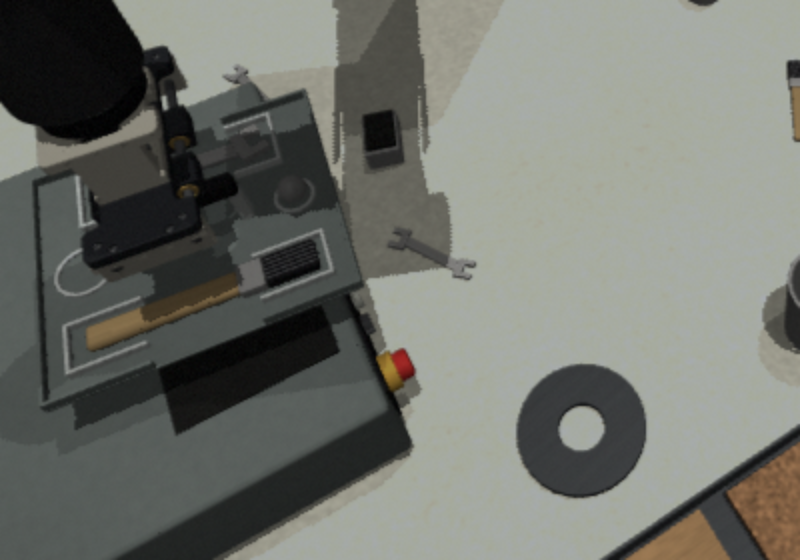

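The tray is held level over the mat, with its underside about 55 mm above it. The ball is in its pocket at (293,193), and the brush and spanner are in their bays. I'll let it settle briefly, then hand in.

```bash
python3 -m handwheel '[[1,0,0,0,0],[1,0,0,0,0],[1,0,0,0,0],[1,0,0,0,0]]' && python3 -c "
from plant import r; print(r.close_job())"
```

```text
time_s: 25.38
tcp_pos: [0.5031, -0.418, 0.2065]
eef_rot: [180.0, -0.0, -96.7]
contact_force: [0.8, -0.2, -6.7]
gripper_width: 0.0136
gripper_force: 55.0
the job is handed in; nothing more can be done
None
```

I handed the job in at about 25 s, with the tray held still and level about 55 mm above the mat and within a few millimetres of its centre, the spanner and brush flat in their bays and the ball in its pocket; the hand-in gave no verdict.

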